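Check the stop of a vial crimper's hand lever

ROBOT

A 6-joint arm with a two-finger parallel gripper is mounted at the origin on a cart in front of the work surface, level with it; the furniture and walls round the work are solid. World frame = base frame: x ahead of the robot, y to its left, z up, the work surface at z = 0. Lengths are in mm, angles in rad, forces in N, time in s.
With the tool pointing down it reaches from about 275 to 1000 mm from the base axis. Payload 8.4 kg.
Tool frame: the origin (TCP) lies between the finger pads; the fingertips stand r.tips_ahead ahead of it and the grasp point (between the pads) lies 6 mm ahead of it (r.tips_ahead is the distance from the TCP to the fingertips, in mm); z points along the fingers, y is the line along which they close (so a half turn about z gives the same grasp; the last joint's range is limited). The gripper opens to 85 mm and grips with 20 to 120 N. Pads are 22 mm wide; open, the fingers measure 114 mm over their backs; the gripper's body (76 mm by 85 mm) begins 54 mm behind the grasp point. The pads swing forward as they close: fully open they stand 13 mm farther back than shut.
Start: joints at [-1.348, 0.353, 1.633, -0, 1.155, -0.002], TCP at [139.318, -609.277, 256.281] pointing down, gripper open.
Joint ranges: [-2.63, 2.63], [-0.92, 2.1], [0.06, 2.66], [-1.3, 4.44], [0, 2.69], [-3.02, 3.02]. Speed limits (rad/s): [2.22, 2.22, 2.79, 3.14, 3.14, 3.14].

INTERFACE

Orientations are given as [roll, pitch, yaw] about the fixed x, y, z axes, in that order (R = Rz(yaw) Ry(pitch) Rx(roll)).
In Python, from rig import r gives the robot as it stands.
- The arm moves only by the tool carry_out, never from a script. Its arguments are lists of equal length, an entry for each row: "delta_pos": the shift along the tool's x, y, z in m, a list of three; "rot": the turn, a rotation vector about the tool's x, y, z in degrees, a list of three. A call has 1 to 8 rows; each row is the pose to reach, as a shift and turn from the pose commanded when the call began, along the tool's axes at that moment; what a row does not reach only later rows make up. A row lasts 1/8 s, in which the tool goes at most 62.5 mm and 10.7 degrees, less where a joint would pass 70% of its speed; a pose out of reach is approached as far as the arm can. A call with a gripper value outside its range is refused whole. "claw" is the finger opening in m, from 0 to 0.0854, set as the call begins (left out, the last holds). The fingers move at their own pace and stop on an object; "grip_force" is the grip in N (left out, the last holds). Time passes only in rows, so rows that repeat a pose let the fingers close. It gives the time, the measured TCP pose, the force, the opening and the grip force at its end, in the units of the state.
- r.sense(): the state, without advancing time (a new reading comes with each control period).
- r.grab_frame(name): name is "side" or "top"; returns the picture (420x560x3 uint8, blue, green, red); there is no depth.
- r.camera_info(name): a dict with "fx", "fy", "cx", "cy" (pixels), "distortion" ([k1, k2, p1, p2, k3] as OpenCV has them; the pictures are not rectified), "pose" (4x4, takes a point from camera to world coordinates). Camera axes: x right, y down, z forward; pixel columns grow to the right and rows downward; lengths in mm; the calibration is good to about 2 mm. A picture is of the moment at which its call begins. camera_info takes no time and is no camera call.
- r.sign_off(): hands the job in; it is judged then, once.
Trained networks look in the newest picture that a camera, given by its name, has taken for a name from the list of things; names that differ only in an ending like _2 or _b are one class to them, and where a whole thing is asked for, a point or a joint stands for the part that bears it (a point fixed in the world has none). Each returns a list of dicts, best first, with "p" (0 to 1); they miss things now and then, are a little off and sometimes report something else, mostly with a low value. They report only what shows in the picture. A call takes as long as a camera call.
- r.recognise(thing, camera): "box" ([left, top, right, bottom] in pixels, round what is visible of it).
- r.cut_out(thing, camera): "mask" (420x560 bool, what is visible of it) and "box" ([left, top, right, bottom] in pixels, round what is visible of it).
The state is a dict: "clock": time; "qpos": joint angles; "qvel": joint speeds; "joint_efforts": joint torques, N m; "eef_pos": TCP position; "tcp_rot": TCP orientation; "contact_force": force on the tool from outside, world axes, zero at the start; "wrist_torque": the same for the moment, N m; "opening": opening from 0.0 (shut) to 1.0 (fully open); "grasp_force": force on a finger pad.
Only numpy, scipy, OpenCV 4.12 (cv2) and the standard library are available. Lean on these libraries where they do the work, as an engineer would, in place of code of your own. Each camera call takes 0.05 s, during which the arm holds its last target. There are 200 camera calls.

TASK

Check that the vial crimper's blue hand lever stops short of its fixed bar: with the outside of the fingers, press it in towards the bar until it bears on the stop screw, ease it all the way back out without letting it snap, and take the fingers off it. Then press it onto the stop a second time and finish while still holding it there, firmly but without forcing it, so that the gap can be gauged. Do not pinch the lever or touch the bar, and leave everything else where it stands.

Things in the scene. Friction and masses are not known exactly. Their poses are not given: they have to be found in the camera images.
- crimper: crimper lying on its side, fast in a grey cradle (90x245 mm plate, top 13 mm above the bench). Origin on the bench under its steel head (top 76 mm above the bench). Own z is up, own x points from lever to bar (the way to press), own y along the handles, away from the head. The lever turns about an upright pin at own (x, y) = (-34, -28) mm; lever, bar, stop lie level, 50 mm above the bench
- lever_press (a point): where to press: middle of the flat outer face of the lever's blue sleeve, 50 mm above the bench, 136 mm from the pin; at rest at the crimper's own (x, y) = (-70, 103) mm. To the stop it travels 27 to 38 mm on an arc, nearly along own +x. The face is 112 mm long, 24 mm high, and at rest leans 0.2 rad with its free end furthest from the bar. Outside: bare bench; the plate begins at own x = -35 mm
- crimper_lever (a joint): turn of the lever, rad: 0 at rest (held by a spring), growing as it is pressed in. The spring asks 3 N at lever_press to start it and 6 to 8 N to bring it to the stop, reached between 0.19 and 0.28 as the stop screw is set; from there the lever gives only some 2 mm under 12 N more. A push of 12 to 20 N in all, kept up, holds it firmly; a snap is a return far faster than a hand would let it
- lever_end (a point): inner face of the lever at its free end, 190 mm from the pin (a black strip, not to be touched, lines that face of the sleeve); at the stop it still stands about 10 to 26 mm clear of the fixed bar
- stop_tip (a point): rubber tip of the stop screw (10 mm across) that passes through the bar 45 mm from the head; the lever's steel arm meets it. How far it stands out is set differently each time, over 6 mm; it does not move when pressed
- crimper_stop: the stop screw itself (origin at its tip)
- bar_mid (a point): middle of the fixed blue bar (24 mm thick, along the crimper's own y at own x = 12 mm), 50 mm above the bench; not to be touched
- vial_rack: blue rack of vials, 75x185x48 mm, loose; origin under its middle; leave alone
- tub_caps: white tub with blue screw top, 54 mm across, 48 mm high, loose; origin under its middle; leave alone
- screwdriver: red-handled screwdriver, 190 mm long, 24 mm thick, loose; leave alone
- timer: small pale bench timer with three keys, 62x68x20 mm, loose; leave alone
- beaker_100: small glass beaker, 60 mm across, 72 mm high, loose; leave alone
- vial_4: vial with white cap, 14 mm across, 45 mm high, loose; leave alone
- vial_6: vial with red cap, 14 mm across, 45 mm high, loose; leave alone

How it is judged (in metres and radians):
On the way, in this order (a step that is already met when the one before it is completed fails the run):
1. the lever is pressed in by the fingers until it bears on the stop screw (contact force between crimper_lever and crimper_stop above 4 N and contact force between the fingers and crimper_lever above 3 N), for 0.3 s.
2. the lever is fully back out and the fingers are off it (value of joint crimper_lever below 0.012 rad and contact force between the fingers and crimper_lever below 0.3 N), for 0.2 s.
At the end, for the whole second after the job is handed in: After one full stroke in and out, the lever is held in again by the fingers, at rest on its stop screw (more than 4 N on the stop, 3 to 35 N from the fingers), with nothing else moved (all of step 1 and contact force between the fingers and crimper_lever below 35 N and value of joint crimper_lever above 0.17 rad and velocity of joint crimper_lever between -0.1 and 0.1 rad/s); the arm keeps its last pose, push and grip.
It fails at once if the lever is forced (more than 45 N from the robot) (contact force between any of the fingers, the arm and crimper_lever above 45 N).
It fails at once if the lever is let go and snaps back (velocity of joint crimper_lever below -3 rad/s).
It fails at once if the lever is pinched, or a finger is put behind it (contact force between the fingers and crimper_lever_c4 above 1 N).
It fails at once if the fixed bar is touched (contact force between any of the fingers, the arm and crimper_c0 above 1 N or contact force between any of the fingers, the arm and crimper_c1 above 1 N or contact force between any of the fingers, the arm and crimper_c2 above 1 N or contact force between any of the fingers, the arm and crimper_c3 above 1 N).
It fails at once if a loose thing is moved or lifted (distance of any of vial_rack, tub_caps, screwdriver, timer, beaker_100, vial_4, vial_6 from where it was at the start of the episode above 0.02 m).
It also fails if it takes over 51 s, if anything falls off the work surface, if the arm or the gripper's body presses on something with over 40 N, if the wrist force passes 120 N, or if a joint passes its speed limit or range.

## Working session

There is one attempt and no reset: what is moved stays moved. The work goes in short steps, Python scripts to look and compute and a tool call to move; the robot and the scene stay as the last step left them, time stands still between calls to the robot, and variables do not carry over. Pictures are saved under pics/ and viewed, at most 10 in all, crops included, and the job is handed in when it is done.

Besides the shell and the picture viewer there is one more tool, called after "Emit:" as name(argument=value, ...) on one line, values as JSON. carry_out: Moves the arm, as the interface text tells. Its arguments: {"type":"object","properties":{"delta_pos":{"type":"array","items":{"type":"array","items":{"type":"number"}}},"rot":{"type":"array","items":{"type":"array","items":{"type":"number"}}},"claw":{"type":"number"},"grip_force":{"type":"number"}},"required":["delta_pos","rot"]}

```bash
mkdir -p pics; ls; python3 - <<'E'
from rig import r
import cv2
for n in("top","side"):
    im=r.grab_frame(n); cv2.imwrite(f"pics/{n}0.png",im)
    c=r.camera_info(n); print(n,c)
    for t in("crimper","crimper_lever","lever_press","bar_mid","crimper_stop","vial_rack","tub_caps","screwdriver","timer","beaker_100","vial_4"):
        print(t,[(d["box"],round(d["p"],2)) for d in r.recognise(t,n)[:2]])
print(r.sense(), r.tips_ahead)
E
```

```text
pics
top {'fx': 502.40746455478, 'fy': 502.40746455478, 'cx': 282.4357358518478, 'cy': 205.97797298390103, 'distortion': array([-0.00670481,  0.        ,  0.        ,  0.        ,  0.        ]), 'pose': array([[ 2.42197760e-02, -9.84045598e-01,  1.76260217e-01,
         3.50746532e+02],
       [-9.99397108e-01, -2.82202221e-02, -2.02247073e-02,
         1.60951803e+02],
       [ 2.48761366e-02, -1.75664113e-01, -9.84135812e-01,
         1.33975161e+03],
       [ 0.00000000e+00,  0.00000000e+00,  0.00000000e+00,
         1.00000000e+00]])}
crimper [([270.9, 219.2, 342.0, 242.1], 0.36)]
crimper_lever [([268.7, 217.9, 338.7, 245.5], 0.74)]
lever_press [([272.0, 220.9, 341.7, 241.5], 0.77)]
bar_mid [([265.2, 186.4, 356.0, 245.3], 0.79)]
crimper_stop [([314.2, 191.8, 318.9, 213.7], 0.64)]
vial_rack [([123.2, 189.6, 199.1, 220.4], 0.73), ([200.3, 233.6, 223.0, 258.3], 0.63)]
tub_caps [([201.5, 232.0, 223.1, 255.8], 0.6), ([121.4, 275.2, 191.3, 296.6], 0.39)]
screwdriver [([122.3, 282.6, 164.6, 296.2], 0.96)]
timer [([385.8, 268.9, 409.3, 295.8], 0.62)]
beaker_100 [([300.5, 134.8, 324.9, 15
[... 1029 characters left out ...]
al_4 []
{'clock': 1.2, 'qpos': array([-1.34840754e+00,  3.52979210e-01,  1.63341240e+00,  1.42048765e-05,
        1.15521149e+00, -2.40519512e-03]), 'qvel': array([ 0.00064199, -0.00065427,  0.00021176,  0.00091722, -0.00091448,
       -0.00043834]), 'joint_efforts': array([ 5.69924778e-04, -6.05184603e+01, -3.42442560e+01, -7.79733023e-05,
        9.87341155e-04,  1.26535940e-05]), 'eef_pos': array([ 139.31517361, -609.26756951,  256.28864648]), 'tcp_rot': array([-3.14158224e+00, -1.30207902e-05,  2.24788243e-01]), 'contact_force': array([0.6141701 , 0.55727549, 0.05353137]), 'wrist_torque': array([0.00563013, 0.01122605, 0.03312363]), 'grasp_force': 0.0, 'opening': 1.0038809312033334} 25.0
```

```bash
python3 - <<'E'
import cv2
im=cv2.imread("pics/top0.png")[110:310,100:430]
cv2.imwrite("pics/top0c.png",cv2.resize(im,None,fx=2.4,fy=2.4,interpolation=cv2.INTER_CUBIC))
im=cv2.imread("pics/top0.png")[175:260,245:365]
cv2.imwrite("pics/top0d.png",cv2.resize(im,None,fx=6,fy=6,interpolation=cv2.INTER_CUBIC))
E
```

```text
(no output)
```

View pics/top0c.png

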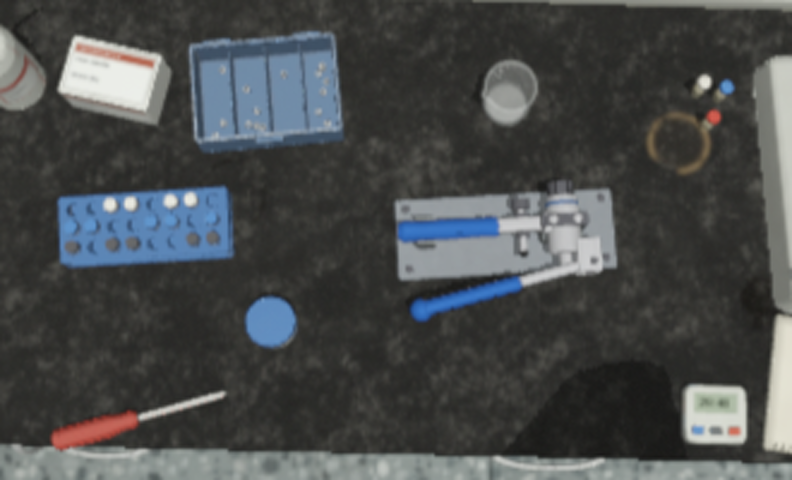

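View pics/top0d.png

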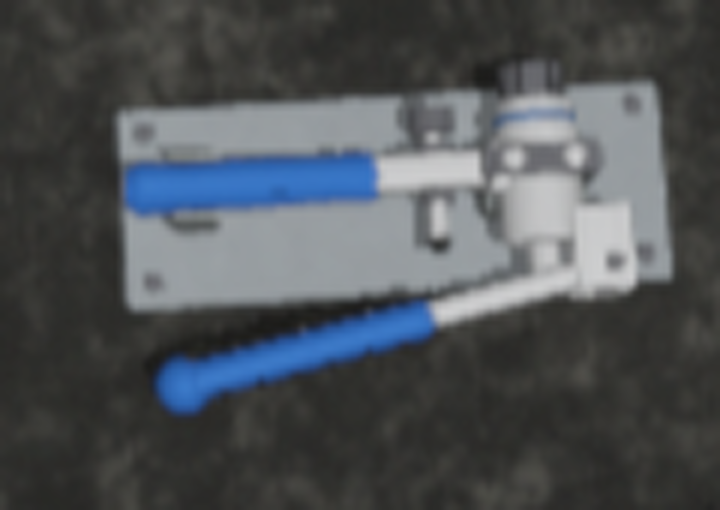

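View pics/side0.png

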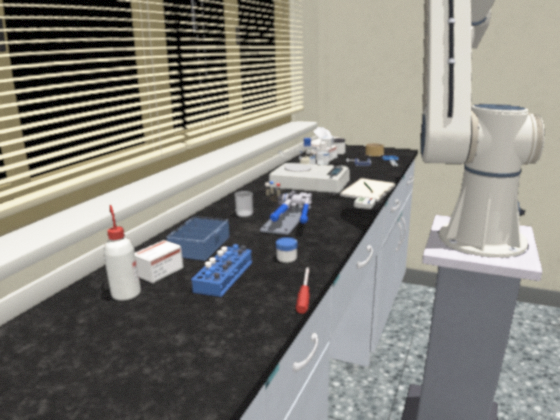

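```bash
cat > h.py <<'E'
import numpy as np, cv2
from rig import r
def px2w(n,uv,z):
    c=r.camera_info(n);K=np.array([[c["fx"],0,c["cx"]],[0,c["fy"],c["cy"]],[0,0,1]])
    p=cv2.undistortPoints(np.array(uv,float).reshape(-1,1,2),K,c["distortion"]).reshape(-1,2)
    d=np.c_[p,np.ones(len(p))]@c["pose"][:3,:3].T;o=c["pose"][:3,3]
    return o+d*((np.broadcast_to(z,len(p))-o[2])/d[:,2])[:,None]
E
python3 - <<'E'
from h import *
P=np.array([(118,110),(655,82),(672,278),(130,308),(125,190),(375,175),(440,245),(615,262),(432,315),(185,385),(426,303),(438,327)])/6+[245,175]-.4
z=[13]*4+[50,50,50,60,50,50,50,50]
for p,w in zip(P,px2w("top",P,z)): print(p.round(1),w.round(1))
for t in("tub_caps","screwdriver","timer","beaker_100"):
    b=r.recognise(t,"top")[0]["box"]; print(t,px2w("top",[b[:2],b[2:]],20).round(0).tolist())
E
```

```text
[264.3 192.9] [622.6 183.5  13. ]
[353.8 188.3] [642.7 -58.5  13. ]
[356.6 220.9] [553.4 -66.   13. ]
[266.3 225.9] [533.2 175.4  13. ]
[265.4 206.3] [579.7 178.7  50. ]
[307.1 203.8] [589.5  70.1  50. ]
[317.9 215.4] [559.4  41.4  50. ]
[347.1 218.3] [552.5 -33.3  60. ]
[316.6 227.1] [528.7  44.5  50. ]
[275.4 238.8] [495.4 150.4  50. ]
[315.6 225.1] [533.8  47.2  50. ]
[317.6 229.1] [523.5  41.8  50. ]
tub_caps [[511.0, 345.0, 20.0], [450.0, 286.0, 20.0]]
screwdriver [[374.0, 542.0, 20.0], [343.0, 431.0, 20.0]]
timer [[427.0, -142.0, 20.0], [359.0, -202.0, 20.0]]
beaker_100 [[787.0, 89.0, 20.0], [724.0, 21.0, 20.0]]
```

The picture shows the crimper with its head to the right and handles to the left. The lever sleeve runs from about pixel (317,227) to (275,239) in the top view. The press direction is close to world +x (yaw about 0.083), and lever_press is at about (504, 97).

Emit:
carry_out(delta_pos=[[0.03, -0.04, 0], [0.06, -0.08, 0], [0.09, -0.12, 0], [0.12, -0.16, 0], [0.15, -0.2, 0], [0.18, -0.24, 0], [0.21, -0.28, 0], [0.24, -0.32, 0]], rot=[[0, 0, 1], [0, 0, 2], [0, 0, 3], [0, 0, 4], [0, 0, 5], [0, 0, 6], [0, 0, 7], [0, 0, 8.1]], claw=0, grip_force=60)

```text
clock: 2.4
eef_pos: [302.4, -242.5, 256.6]
tcp_rot: [3.141, -0.001, 0.082]
contact_force: [1.0, -0.8, -0.7]
opening: -0.003
grasp_force: 0.0
```

Emit:
carry_out(delta_pos=[[0.02, -0.04, 0], [0.04, -0.08, 0], [0.06, -0.12, 0.01], [0.08, -0.16, 0.03], [0.1, -0.2, 0.05], [0.12, -0.24, 0.07], [0.14, -0.285, 0.09], [0.16, -0.322, 0.1]], rot=[[0, 0, 0], [0, 0, 0], [0, 0, 0], [0, 0, 0], [0, 0, 0], [0, 0, 0], [0, 0, 0], [0, 0, 0]])

```text
clock: 3.4
eef_pos: [434.5, 92.1, 155.5]
tcp_rot: [3.142, 0.001, 0.084]
contact_force: [1.0, -0.2, 0.8]
opening: 0.002
grasp_force: 0.0
```

Emit:
carry_out(delta_pos=[[0, 0, 0.02], [0, 0, 0.04], [0, 0, 0.06], [0, 0, 0.08], [0, 0, 0.09], [0, 0, 0.1], [0, 0, 0.1], [0, 0, 0.1]], rot=[[0, 0, 0], [0, 0, 0], [0, 0, 0], [0, 0, 0], [0, 0, 0], [0, 0, 0], [0, 0, 0], [0, 0, 0]])

```text
clock: 4.4
eef_pos: [434.9, 90.4, 56.7]
tcp_rot: [-3.142, -0.001, 0.083]
contact_force: [0.7, -0.1, 0.4]
opening: 0.003
grasp_force: 0.0
```

```bash
python3 - <<'E'
from h import *
im=r.grab_frame("top");cv2.imwrite("pics/t1.png",cv2.resize(im[170:290,230:390],None,fx=5,fy=5,interpolation=cv2.INTER_CUBIC))
s=r.sense();print(s["eef_pos"],s["tcp_rot"],s["contact_force"],s["clock"])
E
```

```text
[434.95459285  90.4526996   56.7554978 ] [-3.14146401e+00 -8.88474256e-04  8.33813906e-02] [-0.40442828 -0.31602014  0.99608593] 4.45
```

View pics/t1.png

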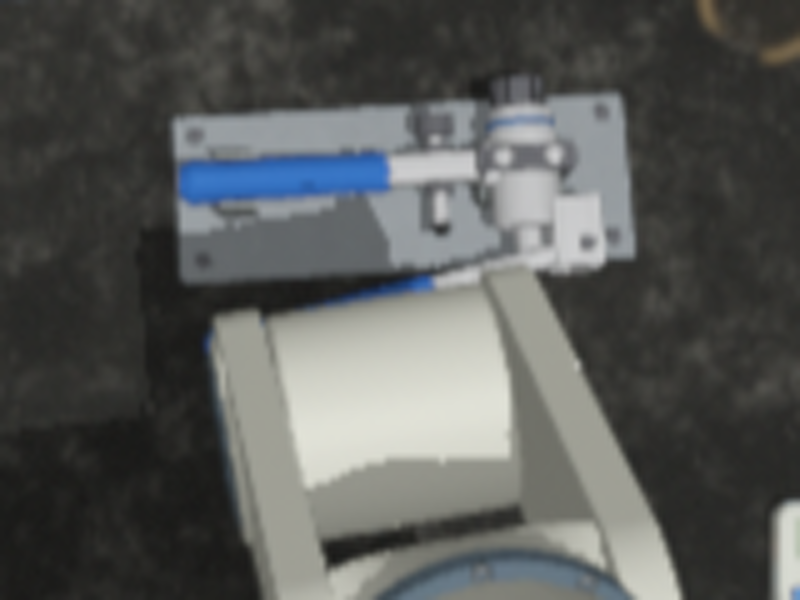

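The arm hides the fingers. The lever still shows at about (315,227) and has not moved, so I'll approach guardedly.

Emit:
carry_out(delta_pos=[[0.01, 0, 0], [0.02, 0, 0], [0.03, 0, 0], [0.036, 0, 0], [0.042, 0, 0], [0.045, 0, 0]], rot=[[0, 0, 0], [0, 0, 0], [0, 0, 0], [0, 0, 0], [0, 0, 0], [0, 0, 0]])

```text
clock: 5.2
eef_pos: [479.7, 94.1, 56.2]
tcp_rot: [3.142, 0.0, 0.083]
contact_force: [-0.3, 0.4, 0.9]
opening: -0.002
grasp_force: 0.0
```

Emit:
carry_out(delta_pos=[[0.003, 0, 0], [0.006, 0, 0], [0.009, 0, 0], [0.012, 0, 0], [0.015, 0, 0], [0.015, 0, 0]], rot=[[0, 0, 0], [0, 0, 0], [0, 0, 0], [0, 0, 0], [0, 0, 0], [0, 0, 0]])

```text
clock: 5.95
eef_pos: [493.7, 95.4, 56.0]
tcp_rot: [-3.142, 0.002, 0.083]
contact_force: [-3.8, 1.6, 1.0]
opening: 0.003
grasp_force: 1.7
```

Emit:
carry_out(delta_pos=[[0.004, 0, 0], [0.008, 0, 0], [0.012, 0, 0], [0.016, 0, 0], [0.02, 0, 0], [0.02, 0, 0]], rot=[[0, 0, 0], [0, 0, 0], [0, 0, 0], [0, 0, 0], [0, 0, 0], [0, 0, 0]])

```text
clock: 6.7
eef_pos: [513.8, 97.2, 56.0]
tcp_rot: [-3.141, 0.002, 0.083]
contact_force: [-6.1, 2.7, 3.1]
opening: -0.001
grasp_force: 2.9
```

Emit:
carry_out(delta_pos=[[0.002, 0, 0], [0.004, 0, 0], [0.005, 0, 0], [0.005, 0, 0]], rot=[[0, 0, 0], [0, 0, 0], [0, 0, 0], [0, 0, 0]])

```text
clock: 7.2
eef_pos: [518.4, 97.7, 56.0]
tcp_rot: [-3.141, 0.002, 0.083]
contact_force: [-7.1, 5.1, 1.2]
opening: -0.004
grasp_force: 3.2
```

Emit:
carry_out(delta_pos=[[0.001, 0, 0], [0.002, 0, 0], [0.003, 0, 0], [0.003, 0, 0]], rot=[[0, 0, 0], [0, 0, 0], [0, 0, 0], [0, 0, 0]])

```text
clock: 7.7
eef_pos: [521.2, 98.0, 56.0]
tcp_rot: [-3.141, 0.002, 0.083]
contact_force: [-7.8, 4.7, 1.9]
opening: -0.002
grasp_force: 3.6
```

Emit:
carry_out(delta_pos=[[0.001, 0, 0], [0.002, 0, 0], [0.002, 0, 0]], rot=[[0, 0, 0], [0, 0, 0], [0, 0, 0]])

```text
clock: 8.07
eef_pos: [523.1, 98.2, 56.0]
tcp_rot: [-3.141, 0.003, 0.083]
contact_force: [-7.1, 4.4, 3.0]
opening: -0.002
grasp_force: 3.8
```

Emit:
carry_out(delta_pos=[[0.001, 0, 0], [0.002, 0, 0], [0.002, 0, 0]], rot=[[0, 0, 0], [0, 0, 0], [0, 0, 0]])

```text
clock: 8.45
eef_pos: [525.0, 98.4, 56.0]
tcp_rot: [-3.141, 0.003, 0.083]
contact_force: [-7.3, 5.9, 2.3]
opening: -0.003
grasp_force: 4.0
```

Emit:
carry_out(delta_pos=[[0.001, 0, 0], [0.0015, 0, 0], [0.0015, 0, 0]], rot=[[0, 0, 0], [0, 0, 0], [0, 0, 0]])

```text
clock: 8.82
eef_pos: [526.4, 98.6, 55.9]
tcp_rot: [-3.141, 0.003, 0.083]
contact_force: [-8.6, 5.9, 2.9]
opening: 0.0
grasp_force: 4.1
```

Emit:
carry_out(delta_pos=[[0.001, 0, 0], [0.0015, 0, 0], [0.0015, 0, 0]], rot=[[0, 0, 0], [0, 0, 0], [0, 0, 0]])

```text
clock: 9.2
eef_pos: [527.8, 98.7, 56.0]
tcp_rot: [-3.141, 0.003, 0.083]
contact_force: [-8.9, 3.8, 3.7]
opening: 0.003
grasp_force: 4.2
```

Emit:
carry_out(delta_pos=[[0.001, 0, 0], [0.0015, 0, 0], [0.0015, 0, 0]], rot=[[0, 0, 0], [0, 0, 0], [0, 0, 0]])

```text
clock: 9.57
eef_pos: [528.5, 98.7, 55.9]
tcp_rot: [-3.141, 0.005, 0.083]
contact_force: [-12.7, 6.5, 5.8]
opening: 0.005
grasp_force: 5.7
```

Emit:
carry_out(delta_pos=[[0.0005, 0, 0], [0.001, 0, 0], [0.001, 0, 0], [0.001, 0, 0]], rot=[[0, 0, 0], [0, 0, 0], [0, 0, 0], [0, 0, 0]])

```text
clock: 10.07
eef_pos: [528.8, 98.7, 55.8]
tcp_rot: [-3.141, 0.006, 0.083]
contact_force: [-13.2, 5.5, 8.1]
opening: -0.005
grasp_force: 6.9
```

Emit:
carry_out(delta_pos=[[0.0005, 0, 0], [0.001, 0, 0], [0.001, 0, 0], [0.001, 0, 0], [0.001, 0, 0]], rot=[[0, 0, 0], [0, 0, 0], [0, 0, 0], [0, 0, 0], [0, 0, 0]])

```text
clock: 10.7
eef_pos: [529.1, 98.8, 55.8]
tcp_rot: [-3.141, 0.007, 0.083]
contact_force: [-16.9, 5.4, 10.9]
opening: 0.0
grasp_force: 8.2
```

Emit:
carry_out(delta_pos=[[-0.002, 0, 0], [-0.006, 0, 0], [-0.01, 0, 0], [-0.014, 0, 0], [-0.018, 0, 0], [-0.022, 0, 0], [-0.026, 0, 0], [-0.03, 0, 0]], rot=[[0, 0, 0], [0, 0, 0], [0, 0, 0], [0, 0, 0], [0, 0, 0], [0, 0, 0], [0, 0, 0], [0, 0, 0]])

```text
clock: 11.7
eef_pos: [502.4, 95.4, 56.0]
tcp_rot: [3.141, 0.001, 0.084]
contact_force: [-3.8, -3.3, -1.4]
opening: -0.002
grasp_force: 2.0
```

Emit:
carry_out(delta_pos=[[-0.003, 0, 0], [-0.006, 0, 0], [-0.009, 0, 0], [-0.012, 0, 0], [-0.018, 0, 0], [-0.0235, 0, 0], [-0.0235, 0, 0], [-0.0235, 0, 0]], rot=[[0, 0, 0], [0, 0, 0], [0, 0, 0], [0, 0, 0], [0, 0, 0], [0, 0, 0], [0, 0, 0], [0, 0, 0]])

```text
clock: 12.7
eef_pos: [479.8, 94.3, 56.4]
tcp_rot: [-3.141, -0.001, 0.084]
contact_force: [0.4, -0.7, -0.3]
opening: -0.003
grasp_force: 0.0
```

Emit:
carry_out(delta_pos=[[0, 0, 0], [0, 0, 0], [0, 0, 0]], rot=[[0, 0, 0], [0, 0, 0], [0, 0, 0]])

```text
clock: 13.08
eef_pos: [479.5, 94.2, 56.3]
tcp_rot: [-3.142, -0.0, 0.083]
contact_force: [-0.5, 0.7, 0.3]
opening: 0.002
grasp_force: 0.0
```

```bash
python3 - <<'E'
from h import *
im=r.grab_frame("top");cv2.imwrite("pics/t2.png",cv2.resize(im[170:290,230:390],None,fx=5,fy=5,interpolation=cv2.INTER_CUBIC))
E
```

```text
(no output)
```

View pics/t2.png

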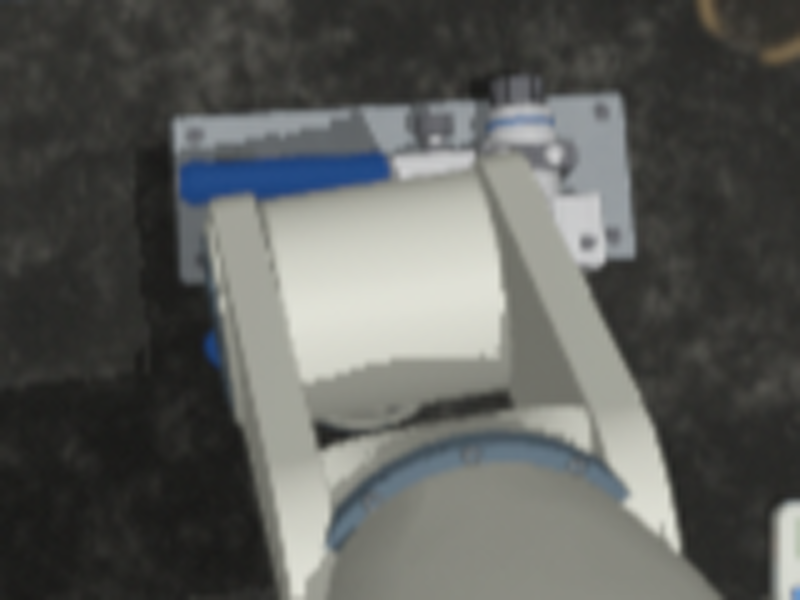

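The free end of the lever shows at crop (212,348), the same as before pressing. It is fully out and the fingers are off, so I'll press the second time.

Emit:
carry_out(delta_pos=[[0.006, 0, 0], [0.011, 0, 0], [0.015, 0, 0], [0.02, 0, 0], [0.025, 0, 0], [0.03, 0, 0], [0.035, 0, 0], [0.039, 0, 0]], rot=[[0, 0, 0], [0, 0, 0], [0, 0, 0], [0, 0, 0], [0, 0, 0], [0, 0, 0], [0, 0, 0], [0, 0, 0]])

```text
clock: 14.12
eef_pos: [517.2, 97.6, 55.9]
tcp_rot: [-3.141, 0.003, 0.083]
contact_force: [-6.7, 4.3, 1.9]
opening: -0.001
grasp_force: 3.2
```

Emit:
carry_out(delta_pos=[[0.003, 0, 0], [0.006, 0, 0], [0.008, 0, 0], [0.01, 0, 0], [0.011, 0, 0], [0.012, 0, 0], [0.0125, 0, 0], [0.0125, 0, 0]], rot=[[0, 0, 0], [0, 0, 0], [0, 0, 0], [0, 0, 0], [0, 0, 0], [0, 0, 0], [0, 0, 0], [0, 0, 0]])

```text
clock: 15.12
eef_pos: [528.4, 98.7, 55.8]
tcp_rot: [-3.141, 0.005, 0.083]
contact_force: [-10.0, 5.6, 5.3]
opening: -0.003
grasp_force: 5.2
```

Emit:
carry_out(delta_pos=[[0.0005, 0, 0], [0.001, 0, 0], [0.0015, 0, 0], [0.002, 0, 0], [0.002, 0, 0], [0.002, 0, 0], [0.002, 0, 0], [0.002, 0, 0]], rot=[[0, 0, 0], [0, 0, 0], [0, 0, 0], [0, 0, 0], [0, 0, 0], [0, 0, 0], [0, 0, 0], [0, 0, 0]])

```text
clock: 16.12
eef_pos: [529.0, 98.8, 55.7]
tcp_rot: [-3.141, 0.008, 0.083]
contact_force: [-14.7, 5.8, 9.7]
opening: 0.005
grasp_force: 7.6
```

Emit:
carry_out(delta_pos=[[0.0003, 0, 0], [0.0003, 0, 0], [0.0003, 0, 0], [0.0003, 0, 0], [0.0003, 0, 0], [0.0003, 0, 0]], rot=[[0, 0, 0], [0, 0, 0], [0, 0, 0], [0, 0, 0], [0, 0, 0], [0, 0, 0]])

```text
clock: 16.88
eef_pos: [529.1, 98.8, 55.7]
tcp_rot: [-3.141, 0.008, 0.083]
contact_force: [-16.6, 5.0, 10.2]
opening: 0.001
grasp_force: 8.0
```

```bash
python3 -c "
from rig import r
s=r.sense();print(s['eef_pos'],s['contact_force'],s['clock']);print(r.sign_off())"
```

```text
[529.11580147  98.77742597  55.66254574] [-16.63322903   4.96008558  10.23264137] 16.875
the job is handed in; nothing more can be done
None
```

I pressed the lever onto its stop, eased it fully back out with the fingers off, and pressed it in again; I handed the job in while holding it there at about 17 N in the pressing direction (about 20 N in all), and the hand-in gave no verdict.

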